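# Consolidate the wax trays and stack the emptied one

## Task

Bring the loose steel tray that holds two beeswax cakes up to the tray screwed to the bench, mouth to mouth and in line, and push its cakes straight across, without lifting them out, until all three sit in one closed row, home against the closed end of the screwed-down tray. Then stack the emptied tray squarely on the other loose tray, the empty one, with its foot down between that tray's walls, and leave the spool, the pot and the tape roll where they stand.

Things in the scene. Friction and masses are not known exactly. Their poses are not given: they have to be found in the camera images.
- fixed_tray: Plain steel trough screwed to the bench by two low ears at its sides. Closed end at its own -y, open mouth at +y; origin at bench level under its centre. Inside 39 mm wide; floor top 6 mm, wall tops 13 mm above the bench; walls flare outward over the last 14 mm before the mouth. Room for three cakes end to end: centres at y = -55, -3, +49 mm when home. Starts with one cake in it.
- fixed_tray_end (a point): Middle of the floor's edge at the inner face of the screwed-down tray's closed end (y = -81 mm, z = 6 mm in its frame); the row is home when it touches here.
- fixed_tray_mouth (a point): Middle of the floor's edge at the mouth of the screwed-down tray (y = +91 mm, z = 6 mm in its frame).
- part_tray: Loose steel trough, about 160 g, starting with two cakes in it: 47 mm wide outside (x; grasp across here at mid-length), 172 mm long (y), 15 mm high. Open mouth at its own -y, closed end at +y, so the mouths face each other when its y axis agrees with the screwed-down tray's. Origin at the centre of its underside. Inside 39 mm wide; floor top at 8 mm, all wall tops at 15 mm.
- part_tray_mouth (a point): Middle of the floor's edge at the mouth of the part-filled loose tray (y = -86 mm, z = 8 mm in its frame); docked, it lies at the other mouth's point, the tray centres 177 mm apart. Its floor is 2 mm above the other's: cakes step down as they cross. Nothing holds the trays together.
- empty_tray: Loose empty steel trough, same shape, size and axes as the part-filled one. Both stand on a stacking foot 29 mm wide, 120 mm long, 4 mm deep. A tray stacked on this one has its origin 11 mm above this one's, its foot between this one's walls with 5 mm play each side; either way round will do.
- cake0: Yellow-brown beeswax cake, a block 35 mm wide (x) x 52 mm long (y) x 18 mm high, 45 to 85 g; origin at the centre of its underside, y along its length. Starts in the screwed-down tray, somewhere toward its closed end, lying lengthwise in the channel (2 mm side play).
- cake1: Yellow-brown beeswax cake, a block 35 mm wide (x) x 52 mm long (y) x 18 mm high, 45 to 85 g; origin at the centre of its underside, y along its length. Starts in the part-filled loose tray, the nearer of the two to its mouth, lying lengthwise in the channel.
- cake2: Yellow-brown beeswax cake, a block 35 mm wide (x) x 52 mm long (y) x 18 mm high, 45 to 85 g; origin at the centre of its underside, y along its length. Starts in the part-filled loose tray, the nearer of the two to its closed end, lying lengthwise in the channel.
- thread_spool: Upright thread spool, about 60 mm across, 50 mm high, to the left. It is a bystander and is to be left where it stands.
- lidded_pot: Small round lidded pot, 50 mm across, 57 mm high, to the right, behind a tall fixed lever press (about 150 mm wide, its lever up to 0.43 m high, to the right of the screwed-down tray) that must not be run into. It is a bystander and is to be left where it stands.
- tape: Flat roll of tape, 103 mm across, 25 mm high, to the left of the trays. It is a bystander and is to be left where it stands.
Not all that is in view belongs to the job. What is shaped like the cake2 but purple or turquoise is not meant.

How it is judged:
On the way, in this order (a step that is already met when the one before it is completed fails the run):
1. the part-filled tray stands on the bench mouth to mouth with the screwed-down tray: mouth points within 15 mm, in line within 0.12 rad (horizontal distance between part_tray_mouth and fixed_tray_mouth below 0.015 m and angle between the y axis of part_tray and the y axis of fixed_tray, either way round below 0.12 rad and height (world z) of part_tray below 0.006 m), for 0.2 s.
2. all three cakes lie in the screwed-down tray in one row, home within 10 mm (x of cake0 in the frame of fixed_tray between -0.006 and 0.006 m and y of cake0 in the frame of fixed_tray between -0.062 and 0.06 m and z of cake0 in the frame of fixed_tray between 0 and 0.012 m and x of cake1 in the frame of fixed_tray between -0.006 and 0.006 m and y of cake1 in the frame of fixed_tray between -0.062 and 0.06 m and z of cake1 in the frame of fixed_tray between 0 and 0.012 m and x of cake2 in the frame of fixed_tray between -0.006 and 0.006 m and y of cake2 in the frame of fixed_tray between -0.062 and 0.06 m and z of cake2 in the frame of fixed_tray between 0 and 0.012 m), for 0.2 s.
At the end, for the whole second after the job is handed in: All three cakes lie flat in the screwed-down tray, row home within 10 mm; the emptied tray rests level on the empty one, foot between its walls (within 9 mm sideways, 28 mm lengthwise, 0.12 rad), which stands flat on the bench; all at rest (all of step 2 and x of part_tray in the frame of empty_tray between -0.009 and 0.009 m and y of part_tray in the frame of empty_tray between -0.028 and 0.028 m and z of part_tray in the frame of empty_tray between 0.008 and 0.014 m and angle between the y axis of part_tray and the y axis of empty_tray, either way round below 0.12 rad and angle between part_tray's own z axis and vertical below 0.06 rad and angle between empty_tray's own z axis and vertical below 0.04 rad and height (world z) of empty_tray below 0.005 m and linear speed of part_tray below 0.01 m/s); the robot touches nothing.
It fails at once if a cake is lifted out: its underside more than 35 mm above both trays' undersides ((z of cake0 in the frame of part_tray above 0.035 m and z of cake0 in the frame of fixed_tray above 0.035 m) or (z of cake1 in the frame of part_tray above 0.035 m and z of cake1 in the frame of fixed_tray above 0.035 m) or (z of cake2 in the frame of part_tray above 0.035 m and z of cake2 in the frame of fixed_tray above 0.035 m)).
It fails at once if the spool, the pot or the tape roll is moved more than 25 mm (distance of any of thread_spool, lidded_pot, tape from where it was at the start of the episode above 0.025 m).
It also fails if it takes over 72 s, if anything falls off the work surface, if the arm or the gripper's body presses on something with over 40 N, if the wrist force passes 120 N, or if a joint passes its speed limit or range.

## Robot

A 6-joint arm with a two-finger parallel gripper is mounted at the origin on a cart in front of the work surface, level with it; the furniture and walls round the work are solid. World frame = base frame: x ahead of the robot, y to its left, z up, the work surface at z = 0. Lengths are in m, angles in rad, forces in N, time in s.
With the tool pointing down it reaches from about 0.3 to 0.875 m from the base axis. Payload 6.4 kg.
Tool frame: the origin (TCP) lies between the finger pads; the fingertips stand 22 mm ahead of it and the grasp point (between the pads) lies 3 mm ahead of it; z points along the fingers, y is the line along which they close (so a half turn about z gives the same grasp; the last joint's range is limited). The gripper opens to 85 mm and grips with 20 to 120 N. Pads are 22 mm wide; open, the fingers measure 114 mm over their backs; the gripper's body (76 mm by 85 mm) begins 54 mm behind the grasp point. The pads swing forward as they close: fully open they stand 13 mm farther back than shut.
Start: joints at [1.061, 0.181, 1.607, -0, 1.354, -0.206], TCP at [0.172, 0.549, 0.227] pointing down, gripper open.
Joint ranges: [-2.99, 2.99], [-0.89, 2.07], [0.3, 2.58], [-1.14, 4.28], [0, 2.63], [-3.12, 3.12]. Speed limits (rad/s): [2.57, 2.57, 3.01, 3.14, 3.14, 3.14].

## Interface

Orientations are given as a unit quaternion [w, x, y, z].
In Python, from bench import ctrl, imaging, workorder gives the robot as it stands.
- The arm moves only by the shell command python3 -m pendant 'ROWS' [OPENING]. ROWS is JSON, a list of rows, each a list of 4 numbers: the shift along the tool's x, y, z in cm, then the turn about the tool's z in degrees. In form: [[dx, dy, dz, roll], ...]. A call has 1 to 12 rows; each row is the pose to reach, as a shift and turn from the pose commanded when the call began, along the tool's axes at that moment; what a row does not reach only later rows make up. A row lasts 1/12 s, in which the tool goes at most 41.7 mm and 7.16 degrees, less where a joint would pass 70% of its speed; a pose out of reach is approached as far as the arm can. A call with a gripper value outside its range is refused whole. OPENING is the opening, from 0 (shut) to 1 (fully open), set as the call begins (- or left out, the last holds). The fingers move at their own pace and stop on an object; the grip force is fixed at half the most. Time passes only in rows, so rows that repeat a pose let the fingers close. It gives the time, the measured TCP pose, the force, the opening and the grip force at its end, in the units of the state.
- ctrl.get_obs(): the state, without advancing time (a new reading comes with each control period).
- imaging.camera(name): name is "side" or "top" or "wrist"; returns the picture (384x512x3 uint8, red, green, blue); there is no depth.
- imaging.camera_info(name): a dict with "K" (3x3 intrinsics, pixels), "T" (4x4, takes a point from camera to world coordinates); the wrist camera has in their place "tool_from_camera" (4x4, takes a point from camera to tool coordinates, whose origin is the TCP and whose axes are the flange's). Camera axes: x right, y up, looking along -z (the intrinsics and any distortion apply to the point x, -y, -z); pixel columns grow to the right and rows downward; lengths in m; the calibration is good to about 2 mm. A picture is of the moment at which its call begins: read the wrist's pose just before it. camera_info takes no time and is no camera call.
- workorder.hand_in(): hands the job in; it is judged then, once.
The state is a dict: "time_s": time; "q": joint angles; "dq": joint speeds; "joint_efforts": joint torques, N m; "eef_pos": TCP position; "eef_rot": TCP orientation; "wrist_force": force on the tool from outside, world axes, zero at the start; "torque": the same for the moment, N m; "opening": opening from 0.0 (shut) to 1.0 (fully open); "grasp_force": force on a finger pad.
Only numpy, scipy, OpenCV 4.12 (cv2) and the standard library are available. Lean on these libraries where they do the work, as an engineer would, in place of code of your own. Each camera call takes 0.05 s, during which the arm holds its last target. There are 200 camera calls.

## Working session

There is one attempt and no reset: what is moved stays moved. The work goes in short steps, Python scripts to look and compute and a shell command to move; the robot and the scene stay as the last step left them, time stands still between calls to the robot, and variables do not carry over. Pictures are saved under pics/ and viewed, at most 10 in all, crops included, and the job is handed in when it is done.

```bash
mkdir -p pics; ls
python3 - <<'E'
from bench import ctrl, imaging
import cv2,numpy as np
o=ctrl.get_obs();print(o)
for n in ("top","side"):
    im=imaging.camera(n);cv2.imwrite(f"pics/{n}0.png",im[:,:,::-1])
    i=imaging.camera_info(n);print(n,{k:np.round(v,4).tolist() if not isinstance(v,str) else v for k,v in i.items()})
i=imaging.camera_info("wrist");print({k:np.round(v,4).tolist() for k,v in i.items() if not isinstance(v,str)})
E
```

```text
pics
{'time_s': 0.0, 'q': array([ 1.06071204e+00,  1.81538637e-01,  1.60803141e+00,  1.74211832e-05,
        1.35382048e+00, -2.06289051e-01]), 'dq': array([-0.00125304,  0.00127171,  0.00074748,  0.00084651, -0.00102945,
        0.00109234]), 'joint_efforts': array([-5.28880028e-04, -4.44874048e+01, -3.51331902e+01, -3.34569722e-04,
        9.22830164e-03,  1.87899940e-05]), 'eef_pos': array([0.17169142, 0.54816333, 0.22567422]), 'eef_rot': array([-3.23111587e-04,  1.51315970e-01,  9.88485037e-01, -8.38904759e-04]), 'wrist_force': array([-0.04794264, -0.52064869,  0.98773316]), 'torque': array([-0.03181123, -0.03458972,  0.03973768]), 'grasp_force': 0.0, 'opening': 1.0045710396283623}
top {'K': [[346.8326, 0.0, 253.7337], [0.0, 346.8326, 188.0289], [0.0, 0.0, 1.0]], 'T': [[0.0146, 0.99, -0.1405, 0.398], [-0.9994, 0.0187, 0.0279, 0.027], [0.0303, 0.14, 0.9897, 1.0301], [0.0, 0.0, 0.0, 1.0]]}
side {'K': [[380.5736, 0.0, 252.8104], [0.0, 380.5736, 196.3829], [0.0, 0.0, 1.0]], 'T': [[-0.9595, 0.1734, -0.222, 0.2762], [-0.2816, -0.6107, 0.7401, 0.9114], [-0.0072, 0.7727, 0.6348, 0.8], [0.0, 0.0, 0.0, 1.0]]}
{'K': [[308.2432, 0.0, 256.4361], [0.0, 308.2432, 191.1208], [0.0, 0.0, 1.0]], 'tool_from_camera': [[0.0002, 0.9626, 0.2711, 0.0686], [1.0, -0.0001, -0.0004, -0.0004], [-0.0003, 0.2711, -0.9626, -0.1464], [0.0, 0.0, 0.0, 1.0]]}
```

View pics/top0.png

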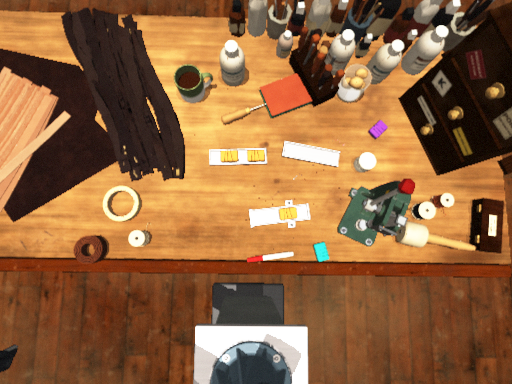

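View pics/side0.png

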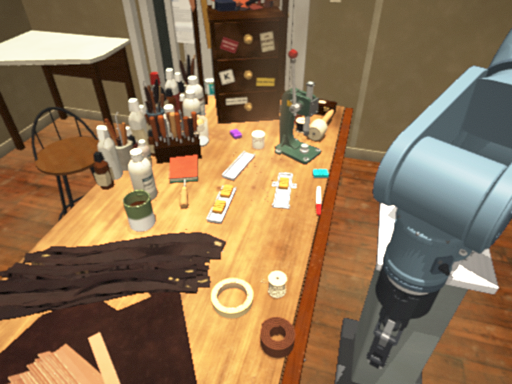

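The top view shows the part tray at about (238,157), the empty tray at (311,154) and the fixed tray at (280,214), with its cake at (288,214). In the side view the same trays are at (222,203), (239,165) and (284,190).

```bash
cat > h.py <<'E'
import numpy as np,cv2
from bench import ctrl,imaging
from scipy.spatial.transform import Rotation as R
def tool():
    o=ctrl.get_obs();T=np.eye(4);q=o["eef_rot"];T[:3,:3]=R.from_quat([q[1],q[2],q[3],q[0]]).as_matrix();T[:3,3]=o["eef_pos"];return T
def look(n):
    i=imaging.camera_info(n);T=i["T"] if n!="wrist" else tool()@np.array(i["tool_from_camera"])
    return imaging.camera(n),np.array(i["K"]),np.array(T)
def ray(px,K,T,z):
    px=np.atleast_2d(px).astype(float)
    d=np.c_[(px[:,0]-K[0,2])/K[0,0],-(px[:,1]-K[1,2])/K[1,1],-np.ones(len(px))]@T[:3,:3].T
    return T[:3,3]+d*((z-T[2,3])/d[:,2])[:,None]
def proj(P,K,T):
    p=(np.atleast_2d(P)-T[:3,3])@T[:3,:3]
    return np.c_[K[0,0]*p[:,0]/-p[:,2]+K[0,2],-K[1,1]*p[:,1]/-p[:,2]+K[1,2]]
def rect(mask,K,T,z):
    out=[]
    for c in cv2.findContours(mask,0,1)[0]:
        w=ray(c[:,0],K,T,z)[:,:2]
        (cx,cy),(a,b),an=cv2.minAreaRect((w*1000).astype(np.float32))
        if a<b: a,b,an=b,a,an+90
        out.append((cx,cy,a,b,(an+90)%180-90,c))   # mm, long-axis angle from world x, deg
    return out
def masks(im):
    h=cv2.cvtColor(im,cv2.COLOR_RGB2HSV)
    w=cv2.inRange(h,(0,0,190),(180,60,255)); y=cv2.inRange(h,(18,130,120),(32,255,255))
    return w,y
E
python3 - <<'E'
from h import *
im,K,T=look("top");w,y=masks(im)
s=np.zeros_like(w);s[135:235,200:350]=255
k=np.ones((3,3),np.uint8)
for nm,m,z in(("white|cake",cv2.morphologyEx((w|y)&s,cv2.MORPH_CLOSE,k),.014),("cake",y&s,.025)):
    for r in rect(m,K,T,z):
        if r[2]>25:print(nm,np.round(r[:5],1))
c=cv2.resize(im[138:232,200:346],None,fx=5.4,fy=5.4,interpolation=cv2.INTER_CUBIC)
cv2.imwrite("pics/topc.png",c[:,:,::-1])
E
```

```text
white|cake [504.4 124.8  61.5  11.8 -89. ]
white|cake [ 524.4 -161.4   50.7   11.9  -89. ]
white|cake [484.2  -0.8 339.1 113.   77.3]
white|cake [ 644.6 -168.3  244.7   72.6   84. ]
white|cake [697.6  19.5  27.2  12.5 -88.6]
white|cake [658.1  62.3 198.4  89.4 -88.6]
cake [ 469.3 -101.    49.1   31.6  -80.9]
cake [499.2 -56.8  67.   14.2  86.6]
cake [503.1 129.5  49.2  11.7 -89. ]
cake [517.4 -11.2  64.3  11.8 -88.9]
cake [510.6  38.2  81.5  23.4 -89. ]
cake [ 523.1 -165.2   38.3   11.8  -89. ]
cake [538.8  79.  155.5  24.4  85.3]
cake [ 612.  -269.5   30.2   18.2  -88.8]
cake [ 618.6 -158.5   35.9    3.5   86.4]
cake [636.6  73.4  47.4  27.3 -88.7]
cake [639.8  -5.2  44.8  30.4 -88.8]
cake [673.2 -65.9  36.    9.2 -88.7]
cake [670.7  20.2  59.9  12.8 -84.8]
cake [669.6  97.9 125.   58.  -88.6]
```

View pics/topc.png

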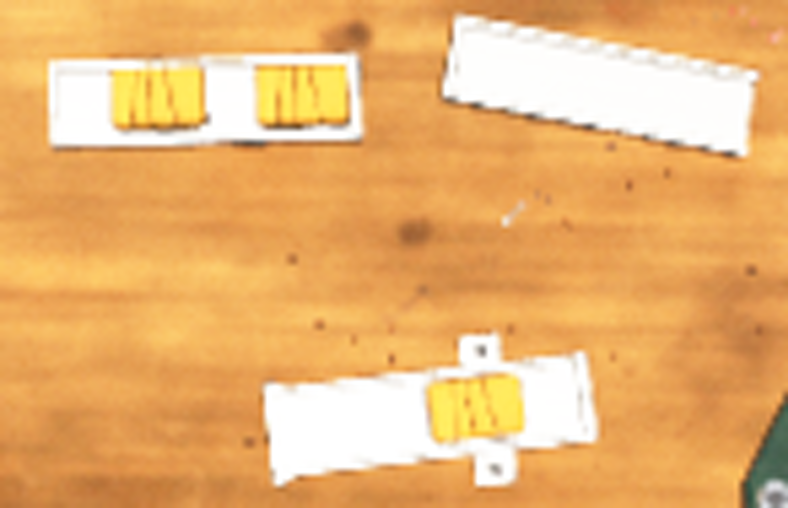

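Fixed tray: closed end on the right (crop column 580), flared mouth on the left (column 265). The part tray's mouth end isn't clear from here, so I'm moving over the trays for a closer look.

```bash
python3 -m pendant '[[-47,-40,-10,-17.4],[-47,-40,-10,-17.4],[-47,-40,-10,-17.4],[-47,-40,-10,-17.4],[-47,-40,-10,-17.4],[-47,-40,-10,-17.4],[-47,-40,-10,-17.4],[-47,-40,-10,-17.4],[-47,-40,-10,-17.4],[-47,-40,-10,-17.4],[-47,-40,-10,-17.4],[-47,-40,-10,-17.4]]' 1; python3 -m pendant '[[0,0,0,0],[0,0,0,0]]'
python3 - <<'E'
from h import *
print(ctrl.get_obs()["eef_pos"],tool()[:3,:2].T)
im,K,T=look("wrist");cv2.imwrite("pics/w1.png",im[:,:,::-1])
w,y=masks(im);
for r in rect(w,K,T,.014):
    if 100<r[2]<400:print(np.round(r[:5],1))
E
```

```text
time_s: 1.15
eef_pos: [0.433, 0.133, 0.3062]
eef_rot: [0.0, 0.0, 1.0, 0.0]
wrist_force: [1.6, 0.1, -0.0]
opening: 1.0
grasp_force: 0.0
time_s: 1.32
eef_pos: [0.4334, 0.1331, 0.3058]
eef_rot: [-0.0, 0.003, 1.0, 0.0]
wrist_force: [-0.4, 0.9, 0.1]
opening: 0.998
grasp_force: 0.0
[0.433369   0.13313305 0.30580323] [[-9.99987459e-01  5.00548185e-03  1.64107296e-04]
 [ 5.00549637e-03  9.99987469e-01  8.81846557e-05]]
[ 645.  -189.   130.9   39.2   80.1]
[634.6  61.2 146.7  47.2  89.7]
[494.3 389.2 102.3 101.6 -40.5]
[468.8 -89.9 150.7  79.5  89.7]
```

View pics/w1.png

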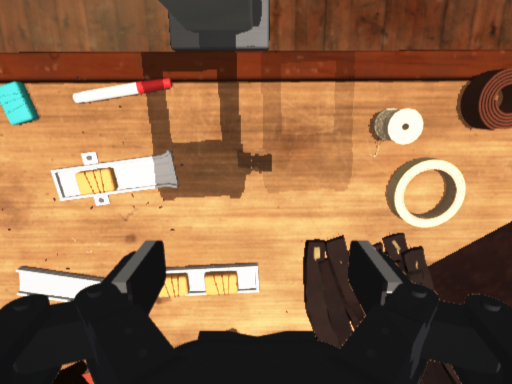

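The wrist view has world +y to the right. The fixed tray runs from (52,190), its closed end, to (177,170), its mouth. The part tray's +y end is at (258,278). I'll move closer to the part tray.

```bash
python3 -m pendant '[[-15.5,-9.5,8,0],[-15.5,-9.5,8,0],[-15.5,-9.5,8,0],[-15.5,-9.5,8,0],[-15.5,-9.5,8,0],[-15.5,-9.5,8,0],[-15.5,-9.5,8,0],[-15.5,-9.5,8,0]]'
python3 - <<'E'
from h import *
im,K,T=look("wrist");cv2.imwrite("pics/w2.png",im[:,:,::-1])
h=cv2.cvtColor(im,cv2.COLOR_RGB2HSV);print(T[:3,3])
E
```

```text
time_s: 2.03
eef_pos: [0.5866, 0.0419, 0.2254]
eef_rot: [-0.001, -0.001, 1.0, 0.0]
wrist_force: [0.5, 0.4, 0.6]
opening: 0.998
grasp_force: 0.0
[0.518082   0.04129514 0.37191342]
```

View pics/w2.png

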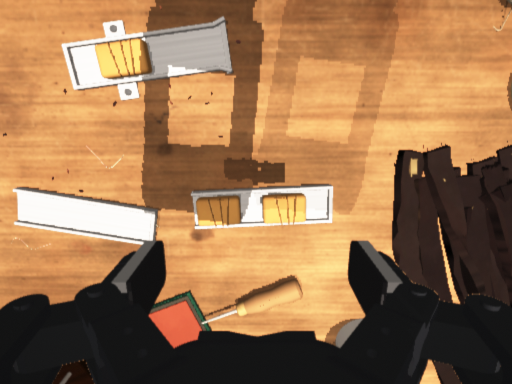

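Run:
```python
import cv2
im=cv2.imread("pics/w2.png")
cv2.imwrite("pics/w2c.png",cv2.resize(im[175:245,180:345],None,fx=4.8,fy=4.8,interpolation=cv2.INTER_CUBIC))
```

```text
(no output)
```

View pics/w2c.png

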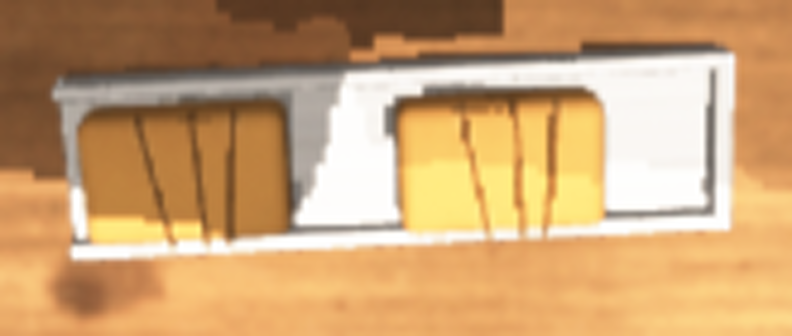

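The part tray's closed wall is at the +y end (crop column 730) and its mouth at −y (column 60), so it needs almost no turning. Next I'll convert the corners to positions.

Run:
```python
from h import *
i=imaging.camera_info("wrist");K=np.array(i["K"]);T=tool()@np.array(i["tool_from_camera"])
f=lambda p,z:ray(p,K,T,z)[:,:2]*1000
print(tool()[:3,3], np.degrees(np.arctan2(tool()[1,1],tool()[0,1])))
def show(n,p,z,):
    a=f(p,z);l=(a[0]+a[3])/2;r=(a[1]+a[2])/2;d=r-l
    print(n,"L",l.round(1),"R",r.round(1),"mid",((l+r)/2).round(1),"len",np.hypot(*d).round(1),"wL,wR",np.hypot(*(a[0]-a[3])).round(1),np.hypot(*(a[1]-a[2])).round(1),"ang of +y",np.degrees(np.arctan2(d[1],d[0])).round(2))
    return l,r
show("part",[(191.9,191.7),(332.1,185.8),(332.1,222.5),(195,228.1)],.015)
show("empty",[(15,188),(157,209),(155,243),(14,226)],.015)
l,r=show("fixed",[(63,44),(225,18),(231,73),(74,90)],.013)
u=(r-l)/np.hypot(*(r-l));print("dock part centre",r+u*86)
```

```text
[0.58672188 0.04193433 0.22620903] 90.12780375724861
part L [643.2 -35.3] R [635.4 134.3] mid [639.3  49.5] len 169.7 wL,wR 47.2 47.2 ang of +y 92.63
empty L [ 640.  -253.9] R [664.5 -83.1] mid [ 652.2 -168.5] len 172.5 wL,wR 50.3 45.9 ang of +y 81.84
fixed L [ 479.9 -162.9] R [458.1  11.1] mid [469.  -75.9] len 175.4 wL,wR 46.9 54.2 ang of +y 97.12
dock part centre [447.46273324  96.45236302]
```

```bash
python3 -m pendant '[[-5.2,0.8,10,87.5],[-5.2,0.8,10,87.5],[-5.2,0.8,10,87.5],[-5.2,0.8,10,87.5],[-5.2,0.8,10,87.5],[-5.2,0.8,10,87.5],[-5.2,0.8,10,87.5],[-5.2,0.8,10,87.5],[-5.2,0.8,10,87.5],[-5.2,0.8,10,87.5],[-5.2,0.8,10,87.5],[-5.2,0.8,10,87.5]]'|head -3; python3 -m pendant '[[0,0,0,1.6],[0,0,0,1.6]]'
python3 - <<'E'
from h import *
print(ctrl.get_obs()["q"],tool()[:3,:2].T.round(3))
im,K,T=look("wrist");cv2.imwrite("pics/w3.png",im[:,:,::-1])
E
```

```text
time_s: 3.08
eef_pos: [0.6393, 0.0497, 0.1277]
eef_rot: [0.001, 0.683, 0.73, 0.001]
time_s: 3.25
eef_pos: [0.6393, 0.0496, 0.1276]
eef_rot: [0.001, 0.691, 0.722, 0.001]
wrist_force: [-0.0, 0.3, -1.3]
opening: 1.003
grasp_force: 0.0
[-1.07468688e-01  4.20308987e-01  1.51270339e+00  2.09737493e-04
  1.20643660e+00 -1.51269005e-01] [[-0.044  0.999 -0.   ]
 [ 0.999  0.044  0.002]]
```

View pics/w3.png

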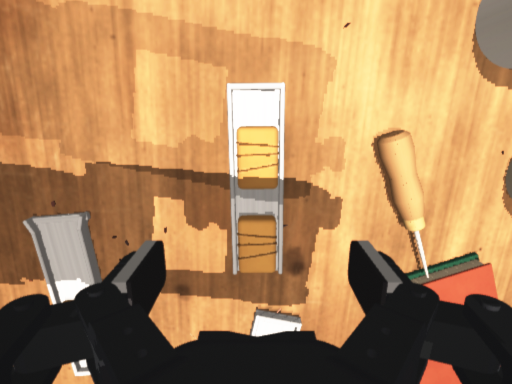

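The tray lies centred and aligned between the fingers: closed end at (228..285,84), mouth at (234..281,273).

Run:
```python
from h import *
i=imaging.camera_info("wrist");K=np.array(i["K"]);t=tool();T=t@np.array(i["tool_from_camera"])
a=ray([(228,84),(285,84),(281,273),(234,273)],K,T,.015)
p=(a-t[:3,3])@t[:3,:3]*100
print((a*1000).round(1)[:,:2],p.round(2),p.mean(0).round(2), (p[:2].mean(0)-p[2:].mean(0)).round(2))
```

```text
[[613.2 132.2]
 [658.4 134.2]
 [666.6 -34.2]
 [622.4 -36.2]] [[ 8.39 -2.26 11.23]
 [ 8.39  2.27 11.24]
 [-8.47  2.32 11.25]
 [-8.47 -2.12 11.24]] [-0.04  0.05 11.24] [16.86 -0.1  -0.  ]
```

```bash
python3 -m pendant '[[0,0.05,3.5,0],[0,0.05,7,0],[0,0.05,9.2,0],[0,0.05,10.2,0],[0,0.05,10.3,0],[0,0.05,10.3,0]]'; python3 -m pendant '[[0,0,0,0],[0,0,0,0],[0,0,0,0],[0,0,0,0],[0,0,0,0],[0,0,0,0],[0,0,0,0],[0,0,0,0]]' 0.4
```

```text
time_s: 3.8
eef_pos: [0.6403, 0.0484, 0.0236]
eef_rot: [0.0, 0.691, 0.722, 0.0]
wrist_force: [0.5, 0.0, 1.1]
opening: 0.994
grasp_force: 0.0
time_s: 4.47
eef_pos: [0.64, 0.048, 0.0228]
eef_rot: [-0.0, 0.692, 0.722, -0.0]
wrist_force: [-0.6, -0.2, -0.3]
opening: 0.402
grasp_force: 0.0
```

```bash
python3 -m pendant '[[0,0,0,0],[0,0,0,0],[0,0,0,0],[0,0,0,0],[0,0,0,0]]' 0
python3 - <<'E'
from h import *
im,K,T=look("wrist");cv2.imwrite("pics/w4.png",im[:,:,::-1])
E
```

```text
time_s: 4.88
eef_pos: [0.64, 0.048, 0.0228]
eef_rot: [-0.0, 0.692, 0.722, -0.0]
wrist_force: [-0.6, 0.9, 0.1]
opening: 0.001
grasp_force: 0.0
```

View pics/w4.png

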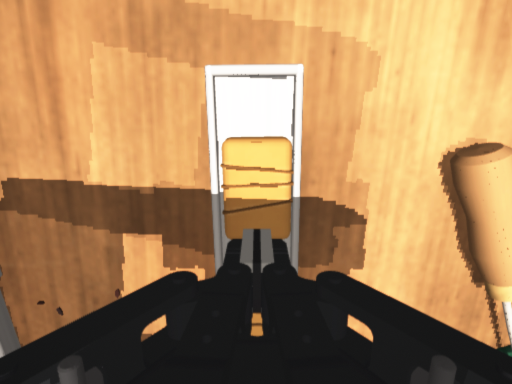

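The fingers shut over the gap between the cakes without gripping; the tray's closed end is at (208..302,66). I'll check the geometry.

Run:
```python
from h import *
i=imaging.camera_info("wrist");K=np.array(i["K"]);t=tool();C=np.array(i["tool_from_camera"]);T=t@C
for z in(.005,.015,.025):
  print(z,(ray([(206,66),(303,66),(214,260),(299,260)],K,T,z)*1000).round(1)[:,:2].tolist())
# tool points: shut fingertip at 22, 12,3 mm ahead
print(proj((t@np.array([[0,0,d,1] for d in(.022,.012,.003,-.01)]).T).T[:,:3],K,T).round(0),"z",t[2,3])
```

```text
0.005 [[611.3, 133.5], [659.4, 135.6], [615.9, 26.8], [666.0, 29.0]]
0.015 [[612.9, 132.5], [658.1, 134.4], [617.2, 32.3], [664.3, 34.3]]
0.025 [[614.4, 131.4], [656.7, 133.2], [618.5, 37.7], [662.5, 39.6]]
[[256. 226.]
 [256. 232.]
 [256. 239.]
 [256. 251.]] z 0.0228047051591048
```

```bash
python3 -m pendant '[[0,0,0,0],[0,0,0,0],[0,0,0,0],[0,0,0,0],[0,0,0,0],[0,0,0,0],[0,0,0,0],[0,0,0,0]]' 1; python3 -m pendant '[[0,0,0.4,0],[0,0,0.8,0],[0,0,0.8,0]]';python3 - <<'E'
from h import *
i=imaging.camera_info("wrist");C=np.array(i["tool_from_camera"]);K=np.array(i["K"])
im=cv2.imread("pics/w3.png"); 
for r,c in((242,165),(242,350)):  # visible finger tip corner px
  d=np.array([(c-K[0,2])/K[0,0],-(r-K[1,2])/K[1,1],-1])@C[:3,:3].T
  for x in(-.011,0,.011): s=(x-C[0,3])/d[0]; print(x,(C[:3,3]+s*d).round(4))
E
```

```text
time_s: 5.6
eef_pos: [0.64, 0.048, 0.0228]
eef_rot: [-0.0, 0.692, 0.722, -0.0]
wrist_force: [0.2, 0.5, -0.0]
opening: 0.998
grasp_force: 0.0
time_s: 5.85
eef_pos: [0.6392, 0.0481, 0.0136]
eef_rot: [-0.001, 0.692, 0.722, -0.001]
wrist_force: [0.4, -0.6, 0.0]
opening: 1.001
grasp_force: 0.0
-0.011 [-0.011  -0.0548  0.0231]
0 [ 0.     -0.0472 -0.0004]
0.011 [ 0.011  -0.0396 -0.0239]
-0.011 [-0.011   0.0561  0.0232]
0 [ 0.      0.0483 -0.0003]
0.011 [ 0.011   0.0406 -0.0238]
```

```bash
python3 -m pendant '[[0,0,0.3,0],[0,0,0.6,0],[0,0,0.6,0]]'|sed -n '2p;4p';python3 -m pendant '[[0,0,0.2,0],[0,0,0.4,0],[0,0,0.4,0]]'|sed -n '2p;4p'
python3 - <<'E'
from h import *
im,K,T=look("wrist");cv2.imwrite("pics/w5.png",im[:,:,::-1])
E
```

```text
eef_pos: [0.6394, 0.048, 0.0079]
wrist_force: [0.5, -0.4, 1.2]
eef_pos: [0.6397, 0.048, 0.0044]
wrist_force: [-0.0, -0.0, -0.0]
```

View pics/w5.png

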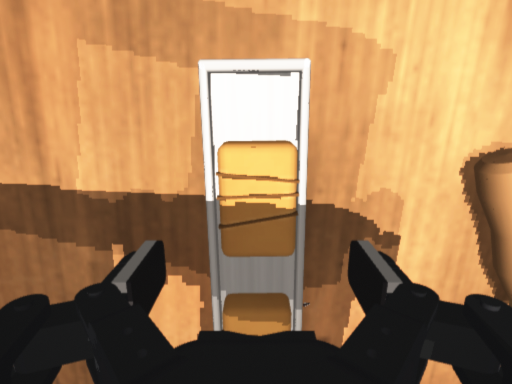

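```bash
python3 -m pendant '[[0,0,0,0],[0,0,0,0],[0,0,0,0],[0,0,0,0],[0,0,0,0],[0,0,0,0]]' 0.48
```

```text
time_s: 6.9
eef_pos: [0.6403, 0.0479, 0.0055]
eef_rot: [0.0, 0.692, 0.722, 0.0]
wrist_force: [-1.4, -0.3, 5.2]
opening: 0.52
grasp_force: 60.3
```

```bash
python3 -m pendant '[[0,0,-0.5,0],[0,0,-1.2,0],[0,0,-2,0],[0,0,-2.5,0],[0.2,-0.4,-2.5,0],[0.5,-1.1,-2.5,-0.4],[0.9,-2.1,-2.5,-0.8],[1.5,-3.4,-2.5,-1.2],[2.2,-4.9,-2.5,-1.6],[3,-6.6,-2.5,-2],[3.7,-8.1,-2.5,-2.4],[4.4,-9.6,-2.5,-2.8]]' 0.3; python3 -m pendant '[[0.7,-1.5,0,-0.4],[1.4,-3,0,-0.8],[2.1,-4.5,0,-1.2],[2.8,-6.0,0,-1.5],[3.3,-7.2,0,-1.7],[3.75,-8.2,0,-1.7],[4.1,-9,0,-1.7],[4.25,-9.5,0,-1.7],[4.3,-9.6,0,-1.7],[4.3,-9.6,0,-1.7]]'
python3 - <<'E'
from h import *
im,K,T=look("top");c=cv2.resize(im[165:260,180:330],None,fx=5.3,fy=5.3,interpolation=cv2.INTER_CUBIC)
cv2.imwrite("pics/t6.png",c[:,:,::-1]);im,K,T=look("wrist");cv2.imwrite("pics/w6.png",im[:,:,::-1]);print(tool()[:3].round(4))
E
```

```text
time_s: 7.9
eef_pos: [0.5401, 0.0884, 0.0293]
eef_rot: [-0.001, 0.674, 0.739, -0.0]
wrist_force: [0.4, -0.0, -3.4]
opening: 0.512
grasp_force: 61.4
time_s: 8.73
eef_pos: [0.4429, 0.1219, 0.03]
eef_rot: [0.0, 0.663, 0.749, 0.0]
wrist_force: [0.9, -0.9, -2.7]
opening: 0.511
grasp_force: 61.4
[[-1.207e-01  9.927e-01  1.000e-03  4.435e-01]
 [ 9.927e-01  1.207e-01 -1.000e-04  1.217e-01]
 [-2.000e-04  1.000e-03 -1.000e+00  3.010e-02]]
```

View pics/w6.png

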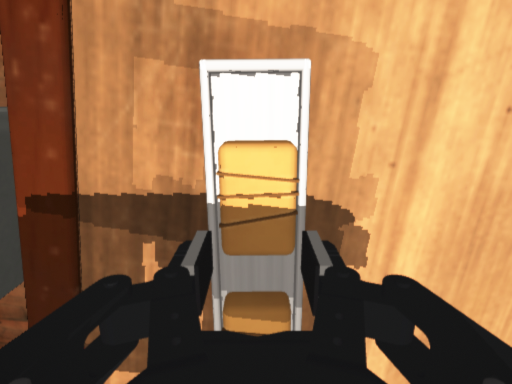

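The carried tray is level and centred in the grip, and the cakes are seated. From here I measure numerically, using the unobstructed first top picture.

```bash
cat >> h.py <<'E'
def trough(im,K,T,z,c,ang,skip=None,L=100,W=34):
    """c mm centre guess, ang deg of +y; white pixels -> centreline, ends (mm), via slices"""
    h=cv2.cvtColor(im,cv2.COLOR_RGB2HSV);m=cv2.inRange(h,(0,0,150),(180,70,255))
    big=4;m=cv2.resize(m,None,fx=big,fy=big,interpolation=cv2.INTER_LINEAR)>127
    r,cc=np.nonzero(m);w=ray(np.c_[(cc+.5)/big-.5,(r+.5)/big-.5],K,T,z)[:,:2]*1000
    for _ in range(3):
        u=np.array([np.cos(np.radians(ang)),np.sin(np.radians(ang))]);n=np.array([u[1],-u[0]])
        s=(w-c)@u;t=(w-c)@n;k=(abs(s)<L)&(abs(t)<W)
        S=[];M=[];Wd=[]
        for a in np.arange(-80,80,4):
            if skip and skip[0]<a<skip[1]:continue
            q=t[k&(s>=a)&(s<a+4)]
            if len(q)>5:S.append(a+2);M.append((q.max()+q.min())/2);Wd.append(np.ptp(q))
        p=np.polyfit(S,M,1);ang-=np.degrees(np.arctan(p[0]));c=c+n*p[1]
    e=s[k&(abs(t)<10)]
    lo,hi=np.percentile(e,[.3,99.7]);return c,ang,c+u*lo,c+u*hi,hi-lo,np.median(Wd)
E
python3 - <<'E'
from h import *
im=cv2.imread("pics/top0.png")[:,:,::-1].copy();i=imaging.camera_info("top");K,T=map(np.array,(i["K"],i["T"]))
for n,z,c,a,sk in(("part",.015,(639,49),92.6,None),("empty",.015,(652,-168),81.8,None),("fixed",.013,(469,-76),97.1,(-35,10))):
    r=trough(im,K,T,z,np.array(c,float),a,sk);print(n,*[np.round(x,1) for x in r])
E
```

```text
part [638.  49.] 92.9 [642.4 -38.2] [633.7 134.5] 172.9 48.3
empty [ 652.2 -168. ] 80.2 [ 637.1 -255.8] [666.  -87.8] 170.5 49.9
fixed [465.6 -76.4] 97.4 [ 477.3 -166.6] [454.2  10.3] 178.5 49.6
```

```bash
python3 -m pendant '[[-0.3,0,0.3,0],[-0.8,0,1,0],[-1.3,0,1.7,0],[-1.5,0,2.2,0],[-1.5,0,2.4,0],[-1.5,0,2.4,0]]'|sed -n '2p;4p'; for k in 1; do python3 -m pendant '[[-0.2,0,0,0],[-0.5,0,0,0],[-0.8,0,0,0],[-0.8,0,0,0],[-0.8,0,0,0]]'|sed -n '2p;4p'; done; python3 -m pendant '[[-0.2,0,0,0],[-0.2,0,0,0],[-0.2,0,0,0]]'|sed -n '2p;4p'
```

```text
eef_pos: [0.4443, 0.1061, 0.0056]
wrist_force: [-1.8, -2.9, 1.4]
eef_pos: [0.4455, 0.0987, 0.0057]
wrist_force: [-0.4, 0.7, -2.5]
eef_pos: [0.4456, 0.097, 0.0057]
wrist_force: [0.3, -0.3, -2.8]
```

```bash
python3 -m pendant '[[0,0,0.1,0],[0,0,0.1,0],[-0.2,0,0.1,0],[-0.2,0,0.1,0]]'|sed -n '2p;4p'; python3 -m pendant '[[-0.2,0,0,0],[-0.2,0,0,0],[-0.2,0,0,0]]'|sed -n '2p;4p';python3 - <<'E'
from h import *
im,K,T=look("top");cv2.imwrite("pics/t7.png",im[:,:,::-1]);print(ctrl.get_obs()["wrist_force"].round(1))
h=cv2.cvtColor(im,cv2.COLOR_RGB2HSV);m=cv2.inRange(h,(0,0,150),(180,70,255))
# brightness profile along the common axis near the junction
u=np.array([-.1253,.9921])
n=np.array([u[1],-u[0]])
for off in(-21,-12,0,12,21):
  s=np.arange(-30,40,3.);P=np.array([[*(np.array([455.5,10])+u*a+n*off)/1000,.012] for a in s])
  px=proj(P,K,T);v=cv2.remap(h[:,:,2],px[:,:1].astype(np.float32),px[:,1:].astype(np.float32),1).ravel();sa=cv2.remap(h[:,:,1],px[:,:1].astype(np.float32),px[:,1:].astype(np.float32),1).ravel()
  print(off,[f"{a}/{b}" for a,b in zip(v,sa)])
E
```

```text
eef_pos: [0.4462, 0.0957, 0.0055]
wrist_force: [-3.2, 2.5, 7.0]
eef_pos: [0.4462, 0.0951, 0.0055]
wrist_force: [-2.7, 11.6, 7.7]
[-2.7 11.7  7.8]
-21 ['251/6', '223/14', '189/18', '178/21', '177/17', '177/16', '186/19', '173/19', '177/17', '173/22', '153/30', '168/27', '169/29', '152/40', '153/29', '163/20', '178/23', '159/27', '120/21', '67/62', '89/59', '119/60', '167/57', '176/57']
-12 ['253/1', '221/10', '188/18', '187/17', '189/19', '186/20', '189/20', '188/18', '192/20', '192/20', '198/19', '197/21', '175/65', '165/166', '184/194', '188/193', '178/190', '134/158', '78/85', '80/59', '100/59', '137/58', '171/60', '173/59']
0 ['221/10', '191/19', '191/19', '190/16', '190/16', '189/18', '190/15', '190/17', '186/20', '178/20', '152/21', '170/22', '170/66', '181/167', '190/198', '193/196', '178/190', '75/50', '70/57', '100/60', '121/60', '173/57', '177/60', '174/57']
12 ['191/18', '187/20', '188/19', '188/20', '188/21', '186/21', '187/18', '188/14', '194/17', '194/18', '196/19', '193/20', '181/55', '180/169', '194/192', '174/181', '121/142', '71/51', '105/54', '131/53', '168/55', '174/55', '174/56', '176/59']
21 ['219/23', '166/41', '168/41', '173/40', '161/46', '141/52', '150/44', '168/33', '175/20', '176/19', '166/22', '159/31', '169/32', '177/29', '168/29', '131/17', '102/40', '108/61', '117/56', '150/57', '172/57', '172/57', '173/57', '174/57']
```

Docked: 11.6 N of contact force, at the predicted place. Now I'll release, move behind the tray, shut the fingers and find their tip height on the bench.

```bash
python3 -m pendant '[[0.1,0,0,0],[0.1,0,0,0],[0,0,0,0],[0,0,0,0],[0,0,0,0],[0,0,0,0],[0,0,0,0]]' 0.9|sed -n '2p;4,6p'; python3 -m pendant '[[0,0,-2,0],[0,0,-5,0],[2,0,-6,0],[5.5,0,-6,0],[9,0,-6,0],[12.5,0,-6,0],[12.5,0,-4,0],[12.5,0,-3,0],[12.5,0,-2,0],[12.5,0,-2,0],[12.5,0,-2,0]]' 0; for i in 1; do python3 -m pendant '[[0,0,0.3,0],[0,0,0.6,0],[0,0,0.6,0]]'|sed -n '2p;4p'; done
```

```text
eef_pos: [0.4462, 0.0929, 0.0048]
wrist_force: [0.6, 0.9, 0.4]
opening: 0.898
grasp_force: 0.0
time_s: 12.13
eef_pos: [0.4306, 0.216, 0.0241]
eef_rot: [-0.001, 0.664, 0.748, -0.001]
wrist_force: [0.7, -0.1, -0.0]
opening: -0.0
grasp_force: 0.0
eef_pos: [0.4313, 0.2167, 0.0188]
wrist_force: [0.3, -0.3, 0.3]
```

```bash
python3 -m pendant '[[0,0,0.2,0],[0,0,0.4,0],[0,0,0.4,0]]'|sed -n '2p;4p'; python3 -m pendant '[[0,0,0.2,0],[0,0,0.3,0],[0,0,0.3,0]]'|sed -n '2p;4p'; python3 -m pendant '[[0,0,0.2,0],[0,0,0.3,0],[0,0,0.3,0]]'|sed -n '2p;4p'
```

```text
eef_pos: [0.4309, 0.2171, 0.0146]
wrist_force: [-0.3, -0.1, -0.0]
eef_pos: [0.4309, 0.2172, 0.0116]
wrist_force: [0.4, 0.3, 0.0]
eef_pos: [0.4309, 0.2171, 0.0086]
wrist_force: [-0.9, -0.4, -0.5]
```

```bash
for i in 1 2 3; do python3 -m pendant '[[0,0,0.1,0],[0,0,0.2,0],[0,0,0.2,0]]'|sed -n '2p;4p'; done
```

```text
eef_pos: [0.4309, 0.2171, 0.0066]
wrist_force: [-1.5, -0.0, -0.6]
eef_pos: [0.4309, 0.2171, 0.0046]
wrist_force: [-0.7, 0.2, -0.6]
eef_pos: [0.4309, 0.2171, 0.0026]
wrist_force: [0.2, -0.7, -0.4]
```

```bash
for i in 1 2 3 4; do python3 -m pendant '[[0,0,0.1,0],[0,0,0.2,0],[0,0,0.2,0]]'|sed -n '2p;4p'; done
```

```text
eef_pos: [0.4309, 0.2171, 0.0006]
wrist_force: [-0.0, -0.7, -0.7]
eef_pos: [0.4309, 0.2171, -0.0014]
wrist_force: [0.1, 0.1, 0.5]
eef_pos: [0.4309, 0.2171, -0.0034]
wrist_force: [0.4, -0.9, 0.3]
eef_pos: [0.4312, 0.2172, -0.0047]
wrist_force: [-3.1, -0.0, 7.6]
```

Shut fingertips sit 4 mm behind the TCP, so TCP z = 13 mm puts the tips at 17 mm, just above the walls. Next is the push.

```bash
python3 -m pendant '[[0,0,-1.5,0],[0,0,-3.1,0],[-2,0,-3.1,0],[-4.3,0,-3.1,0],[-4.3,0,-2.5,0],[-4.3,0,-1.8,0],[-4.3,0,-1.8,0]]'|sed -n '2p;4p';  python3 -m pendant '[[-0.4,0,0,0],[-0.9,0,0,0],[-1.4,0,0,0],[-1.9,0,0,0],[-2.4,0,0,0],[-2.9,0,0,0],[-3.4,0,0,0],[-3.9,0,0,0],[-4.4,0,0,0],[-4.9,0,0,0]]'|sed -n '2p;4p'
```

```text
eef_pos: [0.4351, 0.1745, 0.0113]
wrist_force: [-0.2, 0.1, 0.3]
eef_pos: [0.4423, 0.1254, 0.0129]
wrist_force: [-0.1, 1.3, 0.9]
```

Run:
```python
from h import *
for f in("wrist","top"):
  im,K,T=look(f);cv2.imwrite(f"pics/{f}8.png",im[:,:,::-1])
  h=cv2.cvtColor(im,cv2.COLOR_RGB2HSV)
  m=cv2.inRange(h,(14,110,60),(32,255,255))
  t=tool()
  for z in(.025,):
    r,c=np.nonzero(m);w=ray(np.c_[c,r],K,T,z)[:,:2]*1000
    D=np.array([446.2,95.1]);u=np.array([-.1253,.9921]);n=np.array([u[1],-u[0]])
    s=(w-D)@u;q=(w-D)@n;k=abs(q)<12
    hst,_=np.histogram(s[k],np.arange(-270,90,6));print(f,hst.tolist())
print(ctrl.get_obs()["eef_pos"])
```

```text
wrist [0, 0, 0, 0, 0, 0, 0, 0, 0, 0, 0, 0, 0, 0, 0, 0, 0, 0, 0, 0, 0, 0, 0, 0, 0, 0, 0, 0, 0, 0, 0, 0, 0, 0, 0, 0, 0, 0, 0, 0, 0, 0, 108, 119, 48, 0, 0, 0, 0, 0, 0, 0, 0, 0, 0, 0, 0, 0, 0]
top [16, 8, 0, 0, 0, 0, 0, 1, 16, 17, 18, 17, 16, 17, 18, 17, 5, 0, 0, 0, 0, 0, 0, 0, 0, 0, 0, 0, 0, 0, 6, 17, 19, 17, 16, 16, 19, 17, 16, 17, 18, 6, 0, 0, 0, 0, 0, 0, 0, 0, 0, 0, 0, 0, 0, 0, 0, 0, 0]
[0.44241481 0.12507663 0.01287519]
```

```bash
for i in 1; do python3 -m pendant '[[-0.4,0,0,0],[-0.8,0,0,0],[-1.2,0,0,0],[-1.6,0,0,0],[-2,0,0,0],[-2.4,0,0,0],[-2.8,0,0,0],[-3.2,0,0,0],[-3.6,0,0,0],[-4,0,0,0]]'|sed -n '2p;4p';done; python3 -m pendant '[[-0.4,0,0,0],[-0.8,0,0,0],[-1.2,0,0,0],[-1.6,0,0,0],[-2,0,0,0],[-2.4,0,0,0],[-2.8,0,0,0],[-3.2,0,0,0],[-3.6,0,0,0],[-4,0,0,0]]'|sed -n '2p;4p'
cat > ck.py <<'E'
from h import *
im,K,T=look("top");h=cv2.cvtColor(im,cv2.COLOR_RGB2HSV);m=cv2.inRange(h,(14,110,60),(32,255,255))
r,c=np.nonzero(m);w=ray(np.c_[c,r],K,T,.024)[:,:2]*1000
D=np.array([446.2,95.1]);u=np.array([-.1253,.9921]);n=np.array([u[1],-u[0]]);s=(w-D)@u;q=(w-D)@n
k=abs(q)<12;print(np.histogram(s[k],np.arange(-270,90,6))[0].tolist())
k=(abs(q)<26)&(s>-275)&(s<70)
for a in range(-260,60,15):
    v=q[k&(s>a)&(s<a+15)]
    if len(v)>20: print(a,np.percentile(v,[1,99]).round(0),end=' ')
E
python3 ck.py
```

```text
eef_pos: [0.4471, 0.0857, 0.0128]
wrist_force: [0.1, 1.1, 0.6]
eef_pos: [0.4519, 0.046, 0.0128]
wrist_force: [-0.6, 0.1, 0.3]
[18, 7, 0, 0, 0, 0, 0, 1, 17, 16, 18, 16, 17, 16, 18, 16, 5, 4, 18, 18, 16, 15, 4, 0, 0, 0, 0, 0, 0, 0, 0, 0, 0, 0, 0, 0, 0, 0, 0, 0, 0, 0, 0, 0, 0, 0, 0, 0, 0, 0, 0, 0, 0, 0, 0, 0, 0, 0, 0]
-230 [-16.  26.] -215 [-18.  15.] -200 [-16.  26.] -185 [-18.  24.] -170 [-18.  26.] -155 [-19.  24.]
```

```bash
python3 -m pendant '[[-0.4,0,0,0],[-0.8,0,0,0],[-1.2,0,0,0],[-1.6,0,0,0],[-2,0,0,0],[-2.4,0,0,0],[-2.8,0,0,0],[-3.2,0,0,0],[-3.2,0,0,0]]'|sed -n '2p;4p'; python3 -m pendant '[[-0.2,0,0,0],[-0.4,0,0,0],[-0.6,0,0,0],[-0.6,0,0,0]]'|sed -n '2p;4p'; python3 ck.py
```

```text
eef_pos: [0.4561, 0.0138, 0.0129]
wrist_force: [0.4, -0.2, -0.3]
eef_pos: [0.4566, 0.0084, 0.0129]
wrist_force: [0.3, 0.0, 0.7]
[18, 7, 8, 16, 17, 18, 17, 16, 17, 16, 18, 16, 10, 1, 0, 0, 0, 0, 0, 0, 0, 0, 0, 0, 0, 0, 0, 0, 0, 0, 0, 0, 0, 0, 0, 0, 0, 0, 0, 0, 0, 0, 0, 0, 0, 0, 0, 0, 0, 0, 0, 0, 0, 0, 0, 0, 0, 0, 0]
-260 [-16.  25.] -245 [-18.  25.] -230 [-17.  25.] -215 [-18.  13.] -200 [-19.   7.]
```

```bash
for i in 1; do python3 -m pendant '[[-0.1,0,0,0],[-0.2,0,0,0],[-0.3,0,0,0],[-0.3,0,0,0]]'|sed -n '2p;4p';done; python3 -m pendant '[[-0.1,0,0,0],[-0.2,0,0,0],[-0.2,0,0,0]]'|sed -n '2p;4p'
```

```text
eef_pos: [0.4568, 0.0059, 0.0128]
wrist_force: [-0.2, 2.5, 1.6]
eef_pos: [0.4566, 0.0056, 0.0128]
wrist_force: [-0.7, 11.7, 5.0]
```

The row is home (11.7 N). I'll back off, rise over the emptied tray and re-measure.

```bash
python3 -m pendant '[[0.6,0,0,0],[1.5,0,0,0],[2,0,-3,0],[4,0,-7,0],[7,0,-10,0],[9,0,-11,0],[9,0,-11,0],[9,0,-11,0],[9,0,-11,0]]' 1; python3 -m pendant '[[-17,-0,0,0],[-17,0,0,0],[-17,0,0,0],[-17,0,0,0],[-17,0,0,0]]' >/dev/null;  python3 - <<'E'
from h import *
print(tool()[:3].round(4))
for f in("wrist","top"):
  im,K,T=look(f);cv2.imwrite(f"pics/{f}9.png",im[:,:,::-1])
  for z,c,a in((.015,(446,95),97.2),(.015,(652,-168),81.5)):
    try:
      r=trough(im,K,T,z,np.array(c,float),a);print(f,*[np.round(x,1) for x in r])
    except Exception as e:print(f,e)
E
python3 ck.py
```

```text
time_s: 20.58
eef_pos: [0.4457, 0.093, 0.1222]
eef_rot: [-0.0, 0.663, 0.749, -0.0]
wrist_force: [-0.2, -0.3, -0.5]
opening: 1.001
grasp_force: 0.0
[[-1.147e-01  9.934e-01 -4.000e-04  4.670e-01]
 [ 9.934e-01  1.147e-01 -2.500e-03 -8.260e-02]
 [-2.500e-03 -7.000e-04 -1.000e+00  1.221e-01]]
wrist [445.5  94.9] 98.0 [459.5  -3.9] [450.8  57.7] 62.1 46.4
wrist [ 659.8 -169.1] 88.9 [ 658.2 -251.8] [661.5 -84.9] 166.9 47.8
top [444.3  94.8] 97.8 [457.8  -3.7] [432.6 180.5] 185.8 49.1
top [ 652.2 -168. ] 80.1 [ 636.9 -255.8] [666.1 -87.8] 170.5 49.9
[0, 0, 0, 0, 0, 0, 0, 0, 0, 0, 0, 0, 0, 0, 0, 0, 0, 6, 12, 3, 0, 0, 0, 0, 1, 6, 15, 16, 0, 0, 0, 0, 0, 0, 0, 0, 0, 0, 0, 0, 0, 0, 0, 0, 0, 0, 0, 0, 0, 0, 0, 0, 0, 0, 0, 0, 0, 0, 0]
-170 [-19.   4.] -125 [-6. 25.] -110 [-15.  25.]
```

Run:
```python
from h import *
im=cv2.imread("pics/wrist9.png")[:,:,::-1].copy();i=imaging.camera_info("wrist");K=np.array(i["K"]);T=tool()@np.array(i["tool_from_camera"])
h=cv2.cvtColor(im,cv2.COLOR_RGB2HSV);m=cv2.inRange(h,(14,110,60),(32,255,255))
r,c=np.nonzero(m);w=ray(np.c_[c,r],K,T,.024)[:,:2]*1000
D=np.array([446.2,95.1]);u=np.array([-.1253,.9921]);n=np.array([u[1],-u[0]]);s=(w-D)@u;q=(w-D)@n
k=abs(q)<22
for a in range(-264,-84,8):
    v=q[k&(s>a)&(s<a+8)]
    if len(v)>20: print(a,len(v),np.percentile(v,[2,50,98]).round(0),end=' ')
```

```text
-248 292 [-17.  -1.  14.] -240 303 [-17.  -1.  15.] -232 304 [-17.  -1.  15.] -224 341 [-17.  -2.  15.] -216 314 [-17.  -1.  15.] -208 338 [-17.  -1.  15.] -200 341 [-17.  -1.  14.] -192 351 [-18.  -2.  14.] -184 365 [-18.  -1.  14.] -176 383 [-18.  -3.  14.] -168 368 [-18.  -2.  13.] -160 400 [-18.  -2.  13.] -152 390 [-17.  -2.  13.] -144 406 [-18.  -2.  13.] -136 417 [-18.  -2.  14.] -128 462 [-18.  -2.  14.] -120 421 [-18.  -2.  14.] -112 467 [-18.  -2.  14.] -104 473 [-18.  -2.  14.] -96 75 [-16.  -2.  12.]
```

```bash
python3 -m pendant '[[4,0,0,0],[8,0,0,0],[12,0,0,0],[15.5,0,0,0],[17.5,0,0,0],[17.9,0,0,0],[17.9,0,4,0],[17.9,0,8,0],[17.9,0,11,0],[17.9,0,12,0],[17.9,0,12.1,0],[17.9,0,12.1,0]]'|sed -n '2,4p'; python3 -m pendant '[[0,0,0,0],[0,0,0,0],[0,0,0,0],[0,0,0,0],[0,0,0,0],[0,0,0,0],[0,0,0,0]]' 0.3
```

```text
eef_pos: [0.445, 0.102, 0.0019]
eef_rot: [-0.0, 0.663, 0.749, -0.0]
wrist_force: [0.3, -0.5, 0.5]
time_s: 22.73
eef_pos: [0.4465, 0.1019, 0.0038]
eef_rot: [0.001, 0.663, 0.749, 0.001]
wrist_force: [-3.9, -0.5, 11.9]
opening: 0.522
grasp_force: 59.5
```

Run:
```python
from h import *
i=imaging.camera_info("wrist");K=np.array(i["K"]);C=np.array(i["tool_from_camera"])
t=np.eye(4);t[:3,:3]=R.from_euler('z',.13,degrees=True).as_matrix()@np.diag([-1,1,-1]);t[:3,3]=[.5867,.0419,.2262]
im=cv2.imread("pics/w2.png")[:,:,::-1].copy()
for n,z,c,a,sk in(("part",.015,(639,49),92.6,None),("empty",.015,(652,-168),81.8,None)):
    r=trough(im,K,t@C,z,np.array(c,float),a,sk);print(n,*[np.round(x,1) for x in r])
```

```text
part [639.9  49. ] 93.4 [644.9 -34.9] [634.9 134.5] 169.7 47.4
empty [ 653.9 -168.3] 80.4 [ 640.1 -250.2] [667.7 -86.7] 165.8 48.4
```

Run:
```python
from h import *
def dr(n,p):
    i=imaging.camera_info(n);K,T=np.array(i["K"]),np.array(i["T"]);d=ray(p,K,T,0)[0]-T[:3,3];return T[:3,3],d/np.linalg.norm(d)
def tri(a,b):
    o1,d1=dr("top",a);o2,d2=dr("side",b);s=np.linalg.lstsq(np.c_[d1,-d2],o2-o1,rcond=None)[0];p,q=o1+s[0]*d1,o2+s[1]*d2;return ((p+q)/2).round(3),np.linalg.norm(p-q).round(3)
print("ball",tri((407,187),(293,54)));i=imaging.camera_info("top");print("pot top",ray((367,161),np.array(i["K"]),np.array(i["T"]),.055))
print(ctrl.get_obs()["q"].round(2))
```

```text
ball (array([ 0.498, -0.283,  0.385]), np.float64(0.001))
pot top [[ 0.62184152 -0.32805215  0.055     ]]
[-0.04  0.27  2.03 -0.    0.83 -0.16]
```

```bash
python3 -m pendant '[[0,0,-0.7,0],[0,0,-2,0],[0,0,-4,0],[0,0,-6.5,0],[-0.5,0.3,-8.5,0],[-2,1.2,-9,0],[-4.2,2.6,-9,0],[-6.7,4.1,-9,0],[-9.2,5.7,-9,0],[-11.7,7.2,-9,0],[-14.2,8.8,-9,0],[-16.7,10.3,-9,0]]'|sed -n '2,5p'; python3 -m pendant '[[-2.5,1.6,0,2],[-5,3.1,0,5],[-7.5,4.7,0,8],[-9.3,5.8,0,11],[-10.7,6.7,0,14],[-11.4,7.1,0,16],[-11.7,7.3,0,16.9],[-11.7,7.3,0,16.9],[-11.7,7.3,0,16.9]]'
python3 - <<'E'
from h import *
t=tool();print(t[:3].round(4),np.degrees(np.arctan2(t[1,0],t[0,0])))
im,K,T=look("wrist");cv2.imwrite("pics/w10.png",im[:,:,::-1])
E
```

```text
eef_pos: [0.5683, -0.0526, 0.0925]
eef_rot: [0.0, 0.663, 0.749, 0.0]
wrist_force: [0.4, 0.8, -1.6]
opening: 0.518
time_s: 24.48
eef_pos: [0.6537, -0.1582, 0.0918]
eef_rot: [-0.0, 0.765, 0.644, -0.0]
wrist_force: [-0.3, 0.1, -1.7]
opening: 0.52
grasp_force: 61.7
[[ 1.718e-01  9.851e-01 -6.000e-04  6.537e-01]
 [ 9.851e-01 -1.718e-01  4.000e-04 -1.582e-01]
 [ 3.000e-04 -7.000e-04 -1.000e+00  9.180e-02]] 80.10785356806488
```

Run:
```python
from h import *
i=imaging.camera_info("wrist");K=np.array(i["K"]);T=tool()@np.array(i["tool_from_camera"])
im=cv2.imread("pics/w10.png")[:,:,::-1].copy()
h=cv2.cvtColor(im,cv2.COLOR_RGB2HSV)
for row in(80,100,130,160,190):
    x=np.nonzero((h[row,:,1]<70)&(h[row,:,2]>110))[0];x=x[(x>150)&(x<360)]
    if len(x):
        a=ray([(x.min(),row),(x.max(),row)],K,T,.103);t=tool();p=(a-t[:3,3])@t[:3,:3]*1000;print(row,x.min(),x.max(),p[:,:2].round(1).tolist(),p[:,1].mean().round(1))
```

```text
80 201 311 [[78.1, -22.9], [78.1, 22.7]] -0.1
100 202 310 [[70.2, -22.8], [70.2, 22.6]] -0.1
130 203 309 [[57.7, -23.0], [57.8, 22.8]] -0.1
160 204 308 [[44.7, -23.1], [44.7, 22.9]] -0.1
190 209 306 [[30.9, -21.5], [30.9, 22.7]] 0.6
```

```bash
python3 -m pendant '[[0,0.2,1.5,0],[0,0.2,3.5,0],[0,0.2,5.5,0],[0,0.2,6.8,0],[0,0.2,7.2,0],[0,0.2,7.2,0]]'|sed -n '2,4p'; for i in 1 2; do python3 -m pendant '[[0,0,0.1,0],[0,0,0.2,0],[0,0,0.2,0]]'|sed -n '2p;4p'; done
```

```text
eef_pos: [0.6548, -0.158, 0.0177]
eef_rot: [-0.002, 0.766, 0.643, -0.001]
wrist_force: [0.2, -0.0, -2.2]
eef_pos: [0.657, -0.1593, 0.019]
wrist_force: [0.1, -0.2, -2.5]
eef_pos: [0.6562, -0.159, 0.0161]
wrist_force: [-0.0, -0.2, -2.0]
```

```bash
for i in 1 2; do python3 -m pendant '[[0,0,0.1,0],[0,0,0.1,0],[0,0,0.1,0]]'|sed -n '2p;4p'; done
```

```text
eef_pos: [0.6563, -0.1591, 0.015]
wrist_force: [0.5, 0.7, -1.6]
eef_pos: [0.6564, -0.1591, 0.0149]
wrist_force: [-2.7, 1.9, 6.1]
```

Contact came at the seated height (about 11 mm above the bench grip height), so I'm releasing.

```bash
python3 -m pendant '[[0,0,0,0],[0,0,0,0],[0,0,0,0],[0,0,0,0],[0,0,0,0],[0,0,0,0]]' 1|sed -n '2p;4,5p'; python3 -m pendant '[[0,0,-2,0],[0,0,-5,0],[0,0,-9,0],[0,0,-13,0],[2,-3,-15,0],[6,-6,-15,0],[10,-9,-15,0],[14,-12,-15,0],[17,-15,-15,0],[17,-15,-15,0],[17,-15,-15,0],[17,-15,-15,0]]'
python3 - <<'E'
from h import *
im,K,T=look("top");cv2.imwrite("pics/t11.png",im[:,:,::-1])
for z in(.015,.026):
    r=trough(im,K,T,z,np.array([652,-168.]),80.5);print("top",z,*[np.round(x,1) for x in r])
im,K,T=look("wrist");cv2.imwrite("pics/w11.png",im[:,:,::-1])
for z in(.026,):
    r=trough(im,K,T,z,np.array([653,-168.]),80.5);print("wrist",*[np.round(x,1) for x in r])
i=imaging.camera_info("side");im=imaging.camera("side");cv2.imwrite("pics/s11.png",im[:,:,::-1])
a=cv2.imread("pics/side0.png");d=cv2.absdiff(im[:,:,::-1].copy(),a).max(2)
for n,(x,y) in dict(spool=(278,285),pot=(258,138),tape=(231,297)).items():print(n,int(np.median(d[y-15:y+15,x-12:x+12])))
E
python3 ck.py
```

```text
eef_pos: [0.6561, -0.159, 0.0137]
wrist_force: [0.3, 0.1, -0.5]
opening: 1.0
time_s: 27.53
eef_pos: [0.5373, 0.0356, 0.1642]
eef_rot: [0.0, 0.765, 0.644, 0.0]
wrist_force: [-1.0, -0.6, 0.0]
opening: 0.997
grasp_force: 0.0
top 0.015 [ 655.4 -168.6] 79.6 [ 639.3 -256.2] [673.4 -70.8] 188.5 50.5
top 0.026 [ 652.4 -168.1] 79.7 [ 637.  -253.1] [670.2 -70.2] 185.9 49.9
wrist [ 715.4 -177.9] 111.3 [ 687.5 -106.1] [679.2 -84.8] 22.9 4.4
spool 1
pot 140
tape 2
[18, 7, 10, 16, 17, 18, 17, 16, 17, 16, 18, 16, 17, 16, 18, 16, 17, 16, 18, 16, 5, 0, 0, 0, 0, 0, 4, 10, 0, 0, 1, 10, 7, 10, 9, 11, 17, 14, 15, 15, 14, 12, 11, 9, 8, 8, 5, 4, 4, 2, 2, 0, 0, 0, 0, 0, 0, 0, 0]
-260 [-16.  25.] -245 [-18.  25.] -230 [-17.  25.] -215 [-18.  13.] -200 [-19.  26.] -185 [-20.  24.] -170 [-19.  26.] -155 [-17.   8.] -95 [-20.  25.] -80 [-20.  23.] -65 [-14.  26.] -50 [-11.  24.] -35 [-7. 26.] -20 [-2. 25.] -5 [ 2. 26.] 10 [ 7. 25.] 25 [11. 25.] h.py:41: RankWarning: Polyfit may be poorly conditioned
  p=np.polyfit(S,M,1);ang-=np.degrees(np.arctan(p[0]));c=c+n*p[1]
h.py:41: RankWarning: Polyfit may be poorly conditioned
  p=np.polyfit(S,M,1);ang-=np.degrees(np.arctan(p[0]));c=c+n*p[1]
```

Moving the arm aside so all the cameras are clear.

```bash
python3 -m pendant '[[21,-24,-6,0],[21,-24,-6,0],[21,-24,-6,0],[21,-24,-6,0],[21,-24,-6,0],[21,-24,-6,0],[21,-24,-6,0],[21,-24,-6,0],[21,-24,-6,0],[21,-24,-6,0],[21,-24,-6,0]]'|sed -n '1,2p'
python3 - <<'E'
from h import *
im,K,T=look("top");a=cv2.imread("pics/top0.png")[:,:,::-1]
r=trough(im,K,T,.026,np.array([652,-168.]),80.5);print("stack",*[np.round(x,1) for x in r])
s=imaging.camera("side");b=cv2.imread("pics/side0.png")[:,:,::-1]
d=cv2.absdiff(im,a.copy()).max(2);e=cv2.absdiff(s,b.copy()).max(2)
print("pot top/side",np.median(d[153:170,358:376]),np.median(e[130:148,252:266]),"tape",np.median(e[282:312,212:252]),"spool",np.median(e[272:296,268:288]))
print(ctrl.get_obs()["eef_pos"])
E
python3 ck.py
```

```text
time_s: 28.65
eef_pos: [0.3385, 0.2822, 0.2238]
stack [ 652.4 -168.1] 79.8 [ 637.1 -253.1] [668.4 -79.6] 176.3 49.9
pot top/side 1.0 2.0 tape 3.0 spool 8.0
[0.33865364 0.28166025 0.22345435]
[18, 6, 10, 16, 17, 18, 17, 16, 17, 16, 18, 16, 17, 16, 18, 16, 17, 16, 18, 17, 16, 17, 16, 19, 17, 16, 17, 16, 0, 0, 1, 16, 18, 17, 16, 16, 19, 16, 17, 17, 18, 18, 17, 17, 17, 19, 18, 17, 16, 18, 18, 17, 17, 18, 19, 18, 13, 14, 9]
-260 [-16.  25.] -245 [-18.  25.] -230 [-17.  25.] -215 [-18.  12.] -200 [-19.  26.] -185 [-18.  24.] -170 [-19.  26.] -155 [-18.  25.] -140 [-18.  26.] -125 [-17.  25.] -110 [-17.  25.] -95 [-23.  26.] -80 [-25.  24.] -65 [-25.  26.] -50 [-25.  24.] -35 [-24.  26.] -20 [-25.  25.] -5 [-25.  25.] 10 [-25.  25.] 25 [-25.  24.] 40 [-24.  26.] 55 [-26.  24.]
```

```bash
python3 -c "
from bench import workorder
print(workorder.hand_in())"
```

```text
the job is handed in; nothing more can be done
None
```

The job is handed in (28.65 s at the last move, limit 72 s) with no verdict shown: by measurement the three cakes form one closed row home in the screwed-down tray, the emptied tray is seated on the empty one, and the spool, pot and tape roll look unmoved.

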